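# Bring the rotator drum's open well to the top and load the vial

### The arm

A 6-joint arm with a two-finger parallel gripper is mounted at the origin on a cart in front of the work surface, level with it; the furniture and walls round the work are solid. World frame = base frame: x ahead of the robot, y to its left, z up, the work surface at z = 0. Lengths are in mm, angles in rad, forces in N, time in s.
With the tool pointing down it reaches from about 300 to 775 mm from the base axis. Payload 14.6 kg.
Tool frame: the origin (TCP) lies between the finger pads; the fingertips stand 8 mm ahead of it and the grasp point (between the pads) lies 11 mm behind it; z points along the fingers, y is the direction in which the jaws open and shut (so a half turn about z gives the same grasp; the last joint's range is limited). The gripper opens to 94 mm and grips with 3 to 60 N. Pads are 16 mm wide; open, the fingers measure 119 mm over their backs; the gripper's body (75 mm by 177 mm) begins 78 mm behind the grasp point.
Start: joints at [1.221, 0.3, 1.521, -0, 1.321, -0.067], TCP at [153.473, 528.143, 213.446] pointing down, gripper open.
Joint ranges: [-3.03, 3.03], [-0.79, 2.21], [0.23, 2.52], [-1.04, 4.18], [0, 3.07], [-2.55, 2.55]. Speed limits (rad/s): [2.22, 2.22, 2.57, 3.14, 3.14, 3.14].

### API

Orientations are given as [roll, pitch, yaw] about the fixed x, y, z axes, in that order (R = Rz(yaw) Ry(pitch) Rx(roll)).
In Python, from cell import manip, cams, models gives the robot as it stands. The module is installed in compiled form; this text tells all that it offers.
- The arm moves only by the shell command python3 -m pendant 'ROWS' [OPENING] [FORCE]. ROWS is JSON, a list that holds one entry, the list of rows, each a list of 4 numbers: the shift along the tool's x, y, z in cm, then the turn about the tool's z in rad. In form: [[[x, y, z, roll], ...]]. A call has 1 to 5 rows; each row is the pose to reach, as a shift and turn from the pose commanded when the call began, along the tool's axes at that moment; what a row does not reach only later rows make up. A row lasts 1/10 s, in which the tool goes at most 50 mm and 8.59 degrees, less where a joint would pass 70% of its speed; a pose out of reach is approached as far as the arm can. A call with a gripper value outside its range is refused whole. OPENING is the opening, from -1 (shut) to 1 (fully open), so that 0 is half open, set as the call begins (- or left out, the last holds). The fingers move at their own pace and stop on an object; FORCE is the grip in N (left out, the last holds). Time passes only in rows, so rows that repeat a pose let the fingers close. It gives the time, the measured TCP pose, the force and the opening at its end, in the units of the state.
- manip.read_state(): the state, without advancing time (a new reading comes with each control period).
- cams.camera(name): name is "scene" or "top" or "wrist"; returns a dict with "frame" (420x560x3 uint8, red, green, blue), "K" (3x3 intrinsics, pixels), "pose" (4x4, takes a point from camera to world coordinates). Camera axes: x right, y down, z forward; pixel columns grow to the right and rows downward; lengths in mm; the calibration is good to about 2 mm. A picture is of the moment at which its call begins. There is no depth.
- manip.sign_off(): hands the job in, once; it reports no verdict.
Trained networks look in the newest picture that a camera, given by its name, has taken for a name from the list of things; names that differ only in an ending like _2 or _b are one class to them, and where a whole thing is asked for, a point or a joint stands for the part that bears it (a point fixed in the world has none). Each returns a list of dicts, best first, with "score" (0 to 1); they miss things now and then, are a little off and sometimes report something else, mostly with a low value. They report only what shows in the picture. A call takes as long as a camera call.
- models.regions_of(camera, name): "pixels" (420x560 bool, what is visible of it) and "point" ([column, row] in pixels, amid what is visible of it).
The state is a dict: "clock": time; "joints": joint angles; "qd": joint speeds; "effort": joint torques, N m; "eef_pos": TCP position; "eef_rot": TCP orientation; "wrist_force": force on the tool from outside, world axes, zero at the start; "moment": the same for the moment, N m; "finger_gap": finger opening in mm.
Only numpy, scipy, OpenCV 4.12 (cv2) and the standard library are available. Lean on these libraries where they do the work, as an engineer would, in place of code of your own. Each camera call takes 0.05 s, during which the arm holds its last target.

### The job

Lay a fingertip lightly on a black rubber lane of the tube rotator's drum and stroke it round until the one open well (orange block), which starts hidden inside the housing, stands straight up at the top; take the hand away and let the drum rest there. Then stand the black-capped vial fully down and upright in that well and let go. The drum's bearings are delicate: never push on the drum with more than 14 N, and leave the white-capped vial, the amber jar and the agar dish undisturbed.

Things in the scene. Friction and masses are not known exactly. Their poses are not given: they have to be found in the camera images.
- rotator: white open-topped housing of a bench tube rotator, 212 (x) x 122 (y) x 140 mm high, fixed to the table; origin under its centre on the table, z up, y along the drum's axle. The drum shows above its walls. The axle, 112 mm up, is sprung: pushed down, the drum gives 1 mm for each 2 N beyond a preload of 2 N (12 mm at most)
- drum: drum, about 180 mm diameter, 100 mm long, turning without end stops on the level axle; stays where it is left (bearing friction 0.05 N m). Origin mid-axle; y along the axle (as the housing's y), z from the axle through the open well. A positive turn about y moves the drum's top to the housing's +x. A grey band, 83 mm from the axle, lies from y = -20 to +20 mm between two black lanes
- lane_a (a point): point on the axle (not turning) below the middle of the black rubber lane from y = -50 to -20 mm of the drum. z up. The lane is worn out of true: its surface lies 84 to 96 mm from the axle, differing slowly round the turn; where it is high is not known and must be felt. More than 14 N on the drum spoils its bearings
- lane_b (a point): point on the axle (not turning) below the middle of the black rubber lane from y = +20 to +50 mm of the drum. z up. The lane is worn out of true: its surface lies 84 to 96 mm from the axle, differing slowly round the turn; where it is high is not known and must be felt. More than 14 N on the drum spoils its bearings
- well (a point): centre of the flat floor of the one open well, a round hole 29 mm wide and 20 mm deep in an orange block in the drum's grey band, 63 mm from the axle; its z axis points out of the well (straight up when the well is at the top)
- vial_mid (a point): centre (half-way up) of the amber glass vial with the BLACK cap, 25 mm diameter, 59 mm high, about 30 g, standing loose on the table; z up along the vial. Loaded, its underside is on the well's floor and it stands 39 mm proud of the band
- vial_white: bystander: amber vial with a WHITE cap, 25 mm diameter, 59 mm high, loose; origin under its centre. It may stand in either vial place
- amber_jar: bystander: amber jar with white cap, 45 mm diameter, 55 mm high, loose; origin under its centre
- agar_dish: bystander: petri dish with pink agar, 64 mm diameter, 14 mm high, loose; origin under its centre

How it is judged (in metres and radians):
On the way, in this order (a step that is already met when the one before it is completed fails the run):
1. the open well stands straight up at the top (within 0.1 rad), the drum at rest and untouched, the vial not yet in it (angle between well's own z axis and vertical below 0.1 rad and angular speed of drum below 0.05 rad/s and contact force between anything else and drum below 0.05 N), for 0.3 s.
2. the black-capped vial is down in the well (z of vial_mid in the frame of well below 0.033 m and distance between vial_mid and well below 0.034 m), for 0.2 s.
At the end, for the whole second after the job is handed in: the well stands at the top within 0.12 rad with the drum at rest; the black-capped vial is in it, its underside within 3.5 mm of the well's floor, within 0.15 rad of upright, and released (all of step 2 and angle between well's own z axis and vertical below 0.12 rad and angular speed of drum below 0.05 rad/s and z of vial_mid in the frame of well above 0.025 m and angle between vial_mid's own z axis and vertical below 0.15 rad and contact force between the fingers and anything else below 0.05 N); the robot touches nothing.
It fails at once if the drum is pushed with more than 14 N (contact force between anything else and drum above 14 N).
It fails at once if the white-capped vial is moved by more than 15 mm (distance of vial_white from where it was at the start of the episode above 0.015 m).
It fails at once if the amber jar is moved by more than 15 mm (distance of amber_jar from where it was at the start of the episode above 0.015 m).
It fails at once if the agar dish is moved by more than 15 mm (distance of agar_dish from where it was at the start of the episode above 0.015 m).
It also fails if it takes over 72 s, if anything falls off the work surface, if the arm or the gripper's body presses on something with over 40 N, if the wrist force passes 120 N, or if a joint passes its speed limit or range.

## Working session

There is one attempt and no reset: what is moved stays moved. The work goes in short steps, Python scripts to look and compute and a shell command to move; the robot and the scene stay as the last step left them, time stands still between calls to the robot, and variables do not carry over. Pictures are saved under pics/ and viewed, and the job is handed in when it is done.

```bash
mkdir -p pics; python3 - <<'E'
from cell import manip,cams,models
import cv2,numpy as np
s=manip.read_state()
for k,v in s.items(): print(k,np.round(v,3))
for n in ["scene","top","wrist"]:
    c=cams.camera(n); cv2.imwrite(f"pics/{n}0.png",cv2.cvtColor(c["frame"],cv2.COLOR_RGB2BGR))
    print(n,c["K"].round(1).tolist(),c["pose"].round(3).tolist())
    for o in ["rotator","drum","well","vial_mid","vial_white","amber_jar","agar_dish"]:
        print(n,o,[(round(r["score"],2),np.round(r["point"]).tolist(),int(r["pixels"].sum())) for r in models.regions_of(n,o)][:3])
print(manip.read_state()["clock"])
E
```

```text
clock 0.0
joints [ 1.221  0.3    1.522  0.     1.321 -0.067]
qd [ 0.001 -0.     0.001 -0.     0.     0.001]
effort [-1.0000e-03 -5.3180e+01 -3.5273e+01  7.1000e-02  2.4000e-02 -0.0000e+00]
eef_pos [153.375 527.904 212.879]
eef_rot [-3.14  -0.     2.859]
wrist_force [0.603 0.17  0.009]
moment [0.004 0.031 0.018]
finger_gap 94.012
scene [[462.2, 0.0, 276.4], [0.0, 462.2, 202.9], [0.0, 0.0, 1.0]] [[0.839, -0.312, 0.447, 55.013], [-0.544, -0.444, 0.712, -822.53], [-0.024, -0.84, -0.542, 722.611], [0.0, 0.0, 0.0, 1.0]]
scene rotator [(0.85, [251.0, 198.0], 7041), (0.17, [305.0, 332.0], 322)]
scene drum [(0.78, [248.0, 179.0], 2600)]
scene well []
scene vial_mid [(0.61, [272.0, 287.0], 269)]
scene vial_white [(0.82, [305.0, 332.0], 307), (0.16, [247.0, 178.0], 2688)]
scene amber_jar [(0.56, [182.0, 191.0], 302)]
scene agar_dish [(0.89, [359.0, 260.0], 457)]
top [[449.2, 0.0, 277.5], [0.0, 449.2, 211.9], [0.0, 0.0, 1.0]] [[0.007, -0.99, 0.138, 378.732], [-1.0, -0.009, -0.015, -24.111], [0.016, -0.138, -0.99, 1512.905], [0.0, 0.0, 0.0, 1.0]]
top rotator [(0.88, [246.0, 221.0], 2876)]
top drum [(0.78, [245.0, 220.0], 1878)]
top well [(0.78, [245.0, 224.0], 1944)]
top vial_mid [(0.37, [320.0, 256.0], 55)]
top vial_white [(0.62, [360.0, 262.0], 39)]
top amber_jar [(0.54, [168.0, 256.0], 177)]
top agar_dish [(0.7, [324.0, 188.0], 277)]
wrist [[365.5, 0.0, 283.0], [0.0, 365.5, 214.3], [0.0, 0.0, 1.0]] [[0.278, 0.921, 0.272, 74.646], [0.96, -0.267, -0.078, 551.116], [0.001, 0.283, -0.959, 383.744], [0.0, 0.0, 0.0, 1.0]]
wrist rotator []
wrist drum []
wrist well []
wrist vial_mid []
wrist vial_white []
wrist amber_jar []
wrist agar_dish []
1.2
```

View pics/scene0.png

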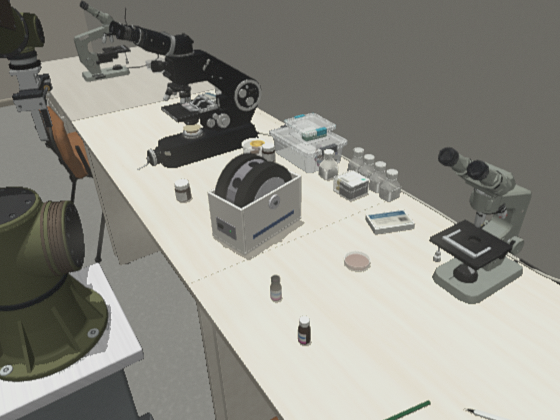

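View pics/top0.png

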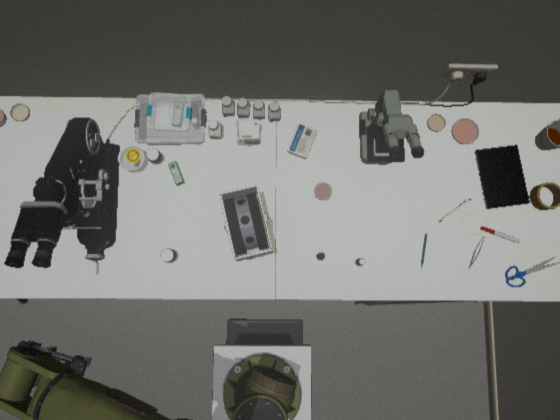

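```bash
python3 - <<'E'
import cv2
a=cv2.imread("pics/top0.png")[175:275,190:350]; cv2.imwrite("pics/top0z.png",cv2.resize(a,None,fx=5,fy=5,interpolation=cv2.INTER_CUBIC))
a=cv2.imread("pics/scene0.png")[140:260,195:315]; cv2.imwrite("pics/scene0z.png",cv2.resize(a,None,fx=5,fy=5,interpolation=cv2.INTER_CUBIC))
E
```

```text
(no output)
```

View pics/top0z.png

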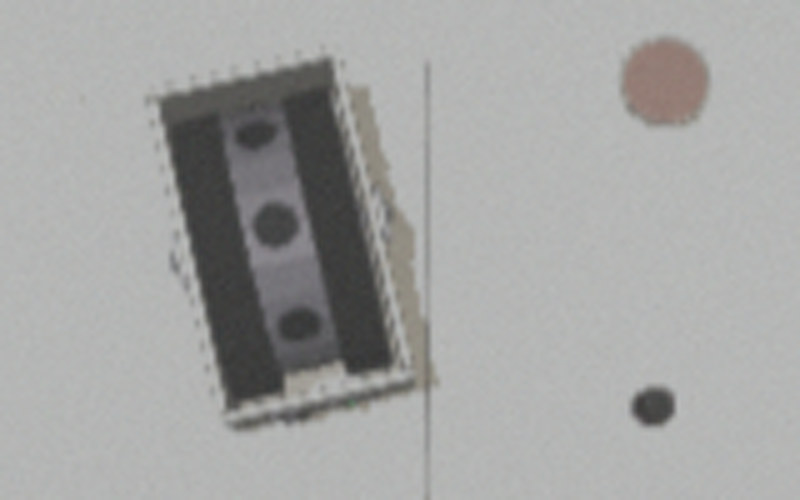

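View pics/scene0z.png

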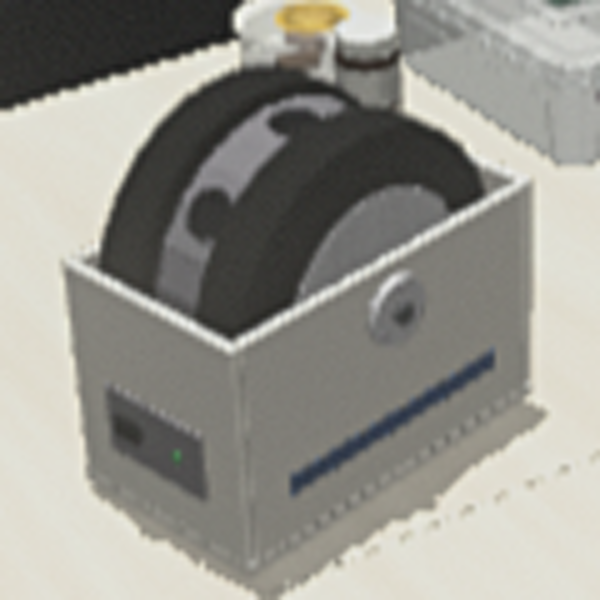

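```bash
cat > h.py <<'E'
from cell import manip,cams,models
import cv2,numpy as np
from scipy.optimize import least_squares
def proj(c,P):
    T=np.linalg.inv(c["pose"]);P=np.atleast_2d(P)@T[:3,:3].T+T[:3,3];p=P@c["K"].T
    return p[:,:2]/p[:,2:]
def ray(c,px,z):
    d=c["pose"][:3,:3]@np.linalg.inv(c["K"])@np.array([px[0],px[1],1.]);o=c["pose"][:3,3]
    return o+d*(z-o[2])/d[2]
def save(n,name):
    c=cams.camera(n); cv2.imwrite(f"pics/{name}.png",cv2.cvtColor(c["frame"],cv2.COLOR_RGB2BGR)); return c
def Rz(a): return np.array([[np.cos(a),-np.sin(a),0],[np.sin(a),np.cos(a),0],[0,0,1]])
E
python3 - <<'E'
from h import *
t=cams.camera("top");s=cams.camera("scene")
tp=np.array([(220.4,194.4),(257.4,187),(272.4,251),(235.6,257.4)])
for p in tp: print("rim",ray(t,p,140).round(1))
loc=np.array([[106,61,140],[106,-61,140],[-106,-61,140],[-106,61,140]],float)
sp=np.array([(208.6,192.4),(242,210.4),(301,175.6)]);sl=loc[[3,2,1]]
def f(v,show=0):
    R=Rz(v[2]);o=np.array([v[0],v[1],0])
    a=proj(t,loc@R.T+o)-tp; b=proj(s,sl@R.T+o)-sp
    if show: print(a.round(1),b.round(1))
    return np.r_[a.ravel(),b.ravel()]
r=least_squares(f,[450,50,0.2],x_scale=[10,10,.05]);print(r.x);f(r.x,1)
for n,o in [("vial_mid",30),("vial_white",30),("amber_jar",30),("agar_dish",7)]:
  for c,k in ((t,"top"),(s,"scene")):
    m=models.regions_of(k,n)
    if m:
      ys,xs=np.where(m[0]["pixels"]); print(n,k,ray(c,(xs.mean(),ys.mean()),o).round(1))
E
```

```text
rim [623.1 132.4 140. ]
rim [647.5  18.2 140. ]
rim [449.4 -30.1 140. ]
rim [429.2  81.6 140. ]
[5.40249952e+02 4.87466731e+01 2.48060736e-01]
[[-0.5 -1.6]
 [ 0.9 -3.3]
 [ 2.1 -1. ]
 [-0.1  2.2]] [[-2.3 -0.4]
 [-1.1 -0.2]
 [ 0.1 -0.2]]
vial_mid top [547.9  59.5  30. ]
vial_mid scene [ 441.5 -193.3   30. ]
vial_white top [440.4 310.7  30. ]
vial_white scene [ 422.6 -324.3   30. ]
amber_jar top [440.8 309.9  30. ]
amber_jar scene [438.7 303.4  30. ]
agar_dish top [ 664.6 -200.7    7. ]
agar_dish scene [ 666.  -201.9    7. ]
```

```bash
python3 -m pendant '[[[-3.9,-3,-2.6,0],[-7.8,-6,-5.2,0],[-11.7,-9,-7.8,0],[-15.5,-12,-10.4,0],[-19,-15.3,-12.7,0]]]' -1 20
```

```text
clock: 2.2
eef_pos: [281.9, 345.8, 330.4]
eef_rot: [3.141, 0.0, 2.859]
wrist_force: [0.3, -0.7, 0.7]
finger_gap: 57.5
```

```bash
python3 -m pendant '[[[-3.6,-3,0,-0.1],[-7.2,-6.1,0,-0.2],[-10.9,-9.2,0,-0.3],[-14.5,-12.2,0,-0.4],[-18.1,-15.3,0,-0.52]]]'; python3 -m pendant '[[[-4,-3.5,0,0],[-5,-4.5,0,0]]]'
```

```text
clock: 2.7
eef_pos: [412.4, 149.2, 329.5]
eef_rot: [3.142, 0.001, -2.904]
wrist_force: [1.5, 0.3, -0.7]
finger_gap: 17.5
clock: 2.9
eef_pos: [473.1, 116.3, 328.8]
eef_rot: [-3.141, -0.0, -2.91]
wrist_force: [-0.6, 0.6, 0.7]
finger_gap: 1.8
```

```bash
python3 - <<'E'
from h import *
c=save("wrist","w1");s=manip.read_state();print(s["eef_pos"],s["eef_rot"],s["finger_gap"],s["wrist_force"],s["joints"])
np.savez("w1",K=c["K"],pose=c["pose"])
E
```

```text
[473.57495756 116.23341659 328.48992726] [-3.14118532e+00 -9.74380746e-04 -2.91068657e+00] 0.6932171614829277 [ 1.45165891 -0.94574672 -1.39628568] [ 1.65806963e-01  9.49303491e-02  1.50151955e+00 -4.69998360e-04
  1.54608857e+00 -1.63588381e+00]
```

View pics/w1.png

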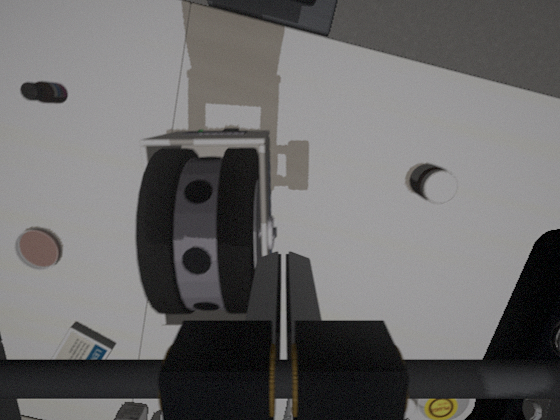

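```bash
python3 - <<'E'
import cv2
a=cv2.imread("pics/w1.png")[115:340,120:320]; a=cv2.convertScaleAbs(a,alpha=1.5);cv2.imwrite("pics/w1z.png",cv2.resize(a,None,fx=2.6,fy=2.6,interpolation=cv2.INTER_CUBIC))
E
```

```text
(no output)
```

View pics/w1z.png

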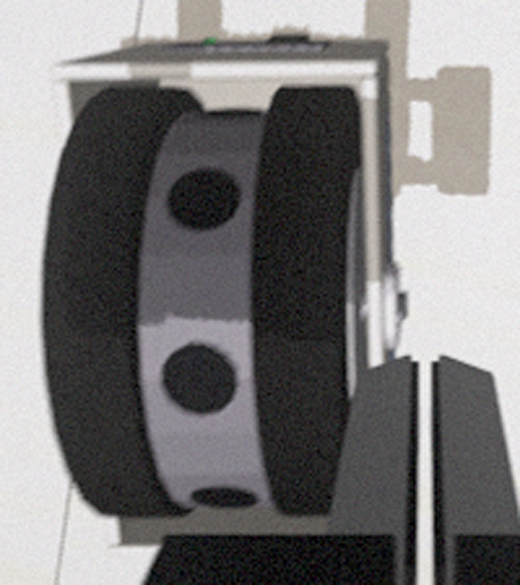

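```bash
python3 - <<'E'
from h import *
c=dict(np.load("w1.npz"))
s=cams.camera("scene");t=cams.camera("top")
cand=np.array([(141,140.4),(265.4,142),(165,324.6)]);L=np.array([[-106,-61,140],[-106,61,140],[106,-61,140]],float)
tp=np.array([(272.4,251)]);tl=np.array([[-106,-61,140.]])
sp=np.array([(208.6,192.4),(242,210.4),(301,175.6)]);sl=np.array([[-106,61,140],[-106,-61,140],[106,-61,140]],float)
for p in cand: print(ray(c,p,140).round(1))
def f(v,show=0):
    R=Rz(v[2]);o=np.array([v[0],v[1],0])
    g=lambda cc,l:proj(cc,l@R.T+o)
    a=(g(c,L)-cand)/1;b=(g(t,tl)-tp)*3;d=(g(s,sl)-sp)*1.5
    if show: print(a.round(1),b.round(1)/3,d.round(1)/1.5)
    return np.r_[a.ravel(),b.ravel(),d.ravel()]
r=least_squares(f,[540,50,.24],x_scale=[10,10,.05],loss="soft_l1");print(r.x);f(r.x,1)
def g(v): 
    R=Rz(v[2]);o=np.array([v[0],v[1],0]);return (proj(c,L@R.T+o)-cand).ravel()
r2=least_squares(g,[540,50,.24],x_scale=[10,10,.05]);print("w only",r2.x,g(r2.x))
for k,cc in(("top",t),("scene",s)):
  for n,o in [("vial_mid",30),("vial_white",30)]:
    print(k,n,[(round(m["score"],2),ray(cc,m["point"],o).round(1).tolist()) for m in models.regions_of(k,n)])
E
```

```text
[455.3 -29.  140. ]
[429.1  88.4 140. ]
[652.5  22.4 140. ]
[5.43680081e+02 5.43448276e+01 2.39979388e-01]
[[-1.1 -0.3]
 [ 0.7 -3. ]
 [-2.9  6.1]] [[ 0.03333333 -1.9       ]] [[-2.06666667 -1.93333333]
 [-1.4        -1.8       ]
 [ 0.06666667 -1.33333333]]
w only [5.43086661e+02 5.52453342e+01 2.38571613e-01] [ 4.18640189e-03 -8.13318582e-01  1.85621810e+00 -3.25721022e+00
 -2.17760465e+00  5.77503138e+00]
top vial_mid [(0.64, [433.5, -182.1, 30.0])]
top vial_white [(0.52, [428.7, -324.6, 30.0])]
scene vial_mid [(0.68, [446.0, -190.2, 30.0])]
scene vial_white [(0.68, [418.3, -329.3, 30.0])]
```

```bash
python3 -m pendant '[[[0,-2.1,3,0],[0,-4.2,6,0],[0,-4.2,9,0],[0,-4.2,11.4,0],[0,-4.2,11.4,0]]]'; python3 - <<'E'
from h import *
s=manip.read_state();print(s["eef_pos"],s["wrist_force"])
t=cams.camera("top"); o=np.array([544.5,54.2,112]);R=Rz(.235)
for p in [(241.4,201.6),(245.2,219.8),(249.8,239.6)]:
    d=R.T@t["pose"][:3,:3]@np.linalg.inv(t["K"])@np.array([*p,1]);q=R.T@(t["pose"][:3,3]-o)
    a=d[0]**2+d[2]**2;b=2*(q[0]*d[0]+q[2]*d[2]);e=q[0]**2+q[2]**2-83**2
    k=(-b-np.sqrt(b*b-4*a*e))/2/a;P=q+k*d;print(P.round(1),np.degrees(np.arctan2(P[0],P[2])))
x=s["eef_pos"]-o;print(R.T@x)
E
```

```text
clock: 3.75
eef_pos: [479.0, 78.4, 213.1]
eef_rot: [3.141, -0.004, -2.907]
wrist_force: [-0.4, 0.3, 0.2]
finger_gap: 0.0
[479.00395288  78.40498257 213.06539742] [-0.42634433  0.26294635  0.17189357]
[51.6 -1.7 65. ] 38.43810430224134
[-7.1 -1.4 82.7] -4.917919650861448
[-64.7  -1.   52. ] -51.18675240497935
[-58.05988472  38.78998784 101.06539742]
```

```bash
python3 -m pendant '[[[0,0,0.2,0],[0,0,0.4,0],[0,0,0.6,0],[0,0,0.8,0]]]'; python3 -m pendant '[[[0,0,0.1,0],[0,0,0.2,0],[0,0,0.3,0]]]'
```

```text
clock: 4.2
eef_pos: [480.7, 78.1, 207.6]
eef_rot: [-3.141, 0.001, -2.908]
wrist_force: [-0.4, 0.1, -0.0]
finger_gap: 0.8
clock: 4.5
eef_pos: [480.6, 78.0, 204.3]
eef_rot: [3.142, 0.0, -2.908]
wrist_force: [-0.7, -0.2, 2.5]
finger_gap: 0.2
```

```bash
python3 -m pendant '[[[0,0,0.05,0],[0,0,0.1,0]]]'
```

```text
clock: 4.7
eef_pos: [480.6, 78.0, 203.5]
eef_rot: [3.142, 0.0, -2.908]
wrist_force: [-1.9, 0.9, 4.0]
finger_gap: 0.6
```

```bash
python3 -m pendant '[[[-0.3,0,-0.16,0],[-0.6,0,-0.32,0],[-0.9,0,-0.46,0],[-1.2,0,-0.6,0]]]'
```

```text
clock: 5.1
eef_pos: [492.6, 80.9, 209.5]
eef_rot: [3.142, 0.0, -2.908]
wrist_force: [-1.7, -0.1, 1.9]
finger_gap: 0.7
```

```bash
python3 -m pendant '[[[-0.4,0,-0.12,0],[-0.8,0,-0.25,0],[-1.2,0,-0.36,0],[-1.6,0,-0.45,0]]]';python3 - <<'E'
from h import *
save("scene","s1");s=manip.read_state();print(s["eef_pos"],s["wrist_force"])
E
```

```text
clock: 5.5
eef_pos: [508.2, 84.6, 213.9]
eef_rot: [3.142, 0.0, -2.908]
wrist_force: [-1.5, 0.1, 2.6]
finger_gap: 0.3
[508.5760985   84.68969517 213.96059442] [-0.28273415  1.56979525  2.35015371]
```

View pics/s1.png

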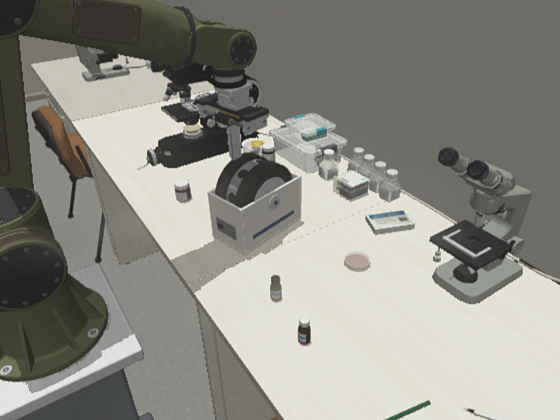

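```bash
python3 - <<'E'
import cv2,numpy as np
a=[cv2.resize(cv2.imread(f"pics/{n}.png")[140:230,200:310],None,fx=3.5,fy=3.5,interpolation=cv2.INTER_CUBIC) for n in("scene0","s1")]
cv2.imwrite("pics/cmp1.png",np.hstack(a))
E
```

```text
(no output)
```

View pics/cmp1.png

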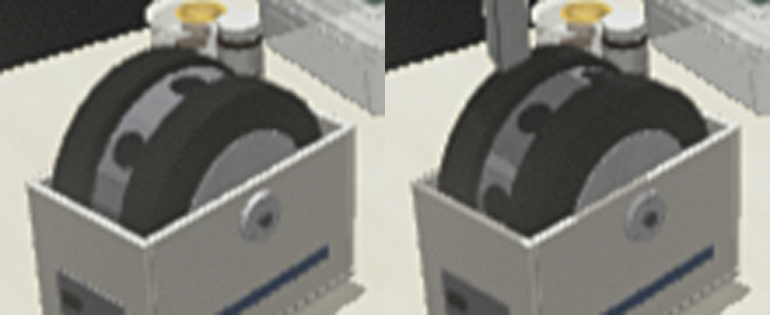

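```bash
python3 -m pendant '[[[-0.4,0,-0.05,0],[-0.8,0,-0.1,0],[-1.2,0,-0.14,0],[-1.6,0,-0.17,0],[-2.0,0,-0.18,0]]]'
```

```text
clock: 6.05
eef_pos: [527.6, 89.2, 215.6]
eef_rot: [3.142, 0.0, -2.908]
wrist_force: [-1.0, 1.9, 2.3]
finger_gap: 0.2
```

Flat part next, 16 mm.

```bash
python3 -m pendant '[[[-0.4,0,0.02,0],[-0.8,0,0.04,0],[-1.2,0,0.05,0],[-1.6,0,0.05,0]]]'
```

```text
clock: 6.45
eef_pos: [543.2, 92.9, 215.1]
eef_rot: [3.142, 0.0, -2.908]
wrist_force: [-1.4, 2.5, 3.4]
finger_gap: 0.4
```

```bash
python3 -m pendant '[[[-0.4,0,0.01,0],[-0.8,0,0.03,0],[-1.2,0,0.07,0],[-1.6,0,0.13,0],[-2,0,0.21,0]]]'
```

```text
clock: 6.95
eef_pos: [562.6, 97.5, 212.9]
eef_rot: [-3.142, -0.0, -2.908]
wrist_force: [0.2, 0.5, 3.0]
finger_gap: 0.5
```

```bash
python3 -m pendant '[[[-0.4,0,0.09,0],[-0.8,0,0.21,0],[-1.2,0,0.34,0],[-1.6,0,0.49,0],[-2,0,0.66,0]]]';python3 - <<'E'
from h import *
c=save("scene","s2");s=manip.read_state();print(s["eef_pos"],s["wrist_force"])
cv2.imwrite("pics/s2z.png",cv2.resize(cv2.imread("pics/s2.png")[140:230,200:310],None,fx=4,fy=4,interpolation=cv2.INTER_CUBIC))
E
```

```text
clock: 7.45
eef_pos: [582.0, 102.1, 206.1]
eef_rot: [-3.141, -0.0, -2.908]
wrist_force: [-0.7, 0.7, 0.9]
finger_gap: 0.7
[582.28008096 102.15804619 205.74836057] [1.10002713 0.3630012  0.7172955 ]
```

View pics/s2z.png

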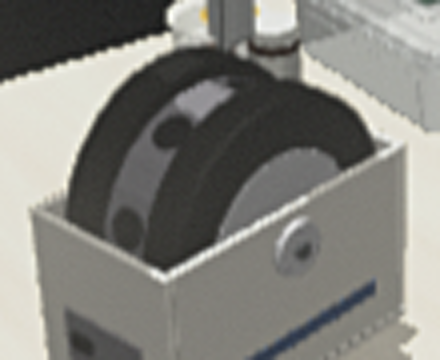

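```bash
python3 -m pendant '[[[0,0,-1.5,0],[4,0,-1.8,0],[8,0,-1,0],[10.5,0,0.3,0],[10.5,0,0.3,0]]]'; python3 -m pendant '[[[0,0,0.1,0],[0,0,0.3,0],[0,0,0.4,0]]]'
```

```text
clock: 8.0
eef_pos: [477.1, 77.2, 202.3]
eef_rot: [3.141, -0.002, -2.908]
wrist_force: [0.3, -0.8, 0.4]
finger_gap: 0.2
clock: 8.3
eef_pos: [480.3, 78.0, 199.6]
eef_rot: [3.142, 0.0, -2.908]
wrist_force: [-3.2, 0.1, 6.7]
finger_gap: 0.6
```

```bash
python3 -m pendant '[[[-0.3,0,-0.2,0],[-0.6,0,-0.37,0],[-0.9,0,-0.52,0],[-1.2,0,-0.66,0]]]'
```

```text
clock: 8.7
eef_pos: [492.1, 80.8, 206.3]
eef_rot: [3.142, 0.0, -2.908]
wrist_force: [-2.9, 1.3, 5.1]
finger_gap: 0.3
```

```bash
python3 -m pendant '[[[-0.4,0,-0.16,0],[-0.8,0,-0.3,0],[-1.2,0,-0.42,0],[-1.6,0,-0.52,0]]]'; python3 -m pendant '[[[-0.4,0,-0.07,0],[-0.8,0,-0.13,0],[-1.2,0,-0.17,0],[-1.6,0,-0.2,0],[-2.0,0,-0.21,0]]]'
```

```text
clock: 9.1
eef_pos: [507.4, 84.4, 211.3]
eef_rot: [3.142, 0.0, -2.908]
wrist_force: [-1.2, 0.3, 4.8]
finger_gap: 0.7
clock: 9.6
eef_pos: [526.7, 89.0, 213.3]
eef_rot: [3.142, 0.0, -2.908]
wrist_force: [-0.7, 2.5, 4.5]
finger_gap: 0.1
```

```bash
python3 -m pendant '[[[-0.4,0,0,0],[-0.8,0,0,0],[-1.2,0,0,0],[-1.6,0,0,0]]]';  python3 - <<'E'
from h import *
c=save("scene","s3")
cv2.imwrite("pics/s3z.png",cv2.resize(cv2.imread("pics/s3.png")[140:230,200:310],None,fx=4,fy=4,interpolation=cv2.INTER_CUBIC))
E
```

```text
clock: 10.0
eef_pos: [542.1, 92.7, 213.2]
eef_rot: [3.142, -0.0, -2.908]
wrist_force: [-0.4, 2.1, 2.9]
finger_gap: 0.2
```

View pics/s3z.png

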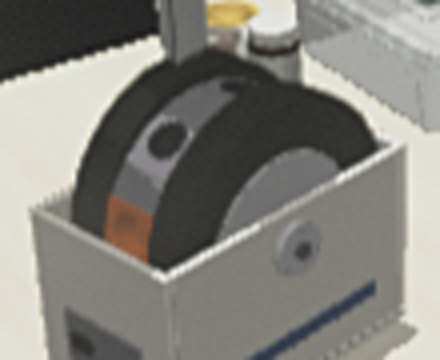

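```bash
python3 -m pendant '[[[-0.4,0,0.01,0],[-0.8,0,0.04,0],[-1.2,0,0.09,0],[-1.6,0,0.15,0],[-2,0,0.23,0]]]'; python3 -m pendant '[[[-0.4,0,0.1,0],[-0.8,0,0.22,0],[-1.2,0,0.36,0],[-1.6,0,0.51,0],[-2,0,0.69,0]]]'
```

```text
clock: 10.55
eef_pos: [561.6, 97.3, 210.9]
eef_rot: [-3.142, -0.0, -2.908]
wrist_force: [-0.0, 1.4, 2.6]
finger_gap: 0.6
clock: 11.05
eef_pos: [581.0, 101.9, 203.8]
eef_rot: [-3.141, -0.0, -2.908]
wrist_force: [-0.5, -0.1, 0.9]
finger_gap: 0.7
```

```bash
python3 -m pendant '[[[0,0,-1.5,0],[4,0,-1.9,0],[8,0,-1.2,0],[10.5,0,-0.2,0],[10.5,0,-0.1,0]]]';python3 - <<'E'
from h import *
save("wrist","w4");save("top","t4");print(manip.read_state()["eef_pos"])
a=cv2.imread("pics/t4.png")[175:275,190:310];cv2.imwrite("pics/t4z.png",cv2.resize(a,None,fx=5,fy=5,interpolation=cv2.INTER_CUBIC))
E
```

```text
clock: 11.55
eef_pos: [476.4, 77.0, 204.4]
eef_rot: [-3.142, -0.002, -2.908]
wrist_force: [-0.2, -0.9, -0.6]
finger_gap: 0.5
[478.9699411   77.45661872 205.33366102]
```

View pics/w4.png

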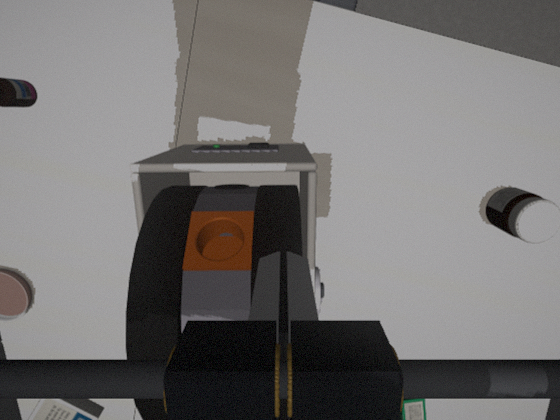

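View pics/t4z.png

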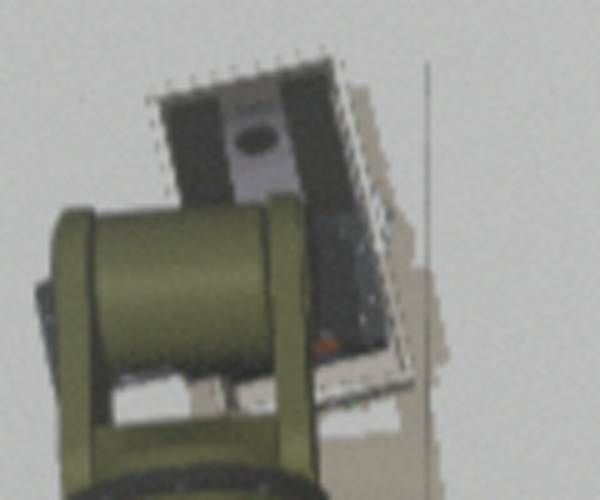

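```bash
cat >> h.py <<'E'
def wang(c,p,r=83):
    o=np.array([544.5,54.2,112]);R=Rz(.235)
    d=R.T@c["pose"][:3,:3]@np.linalg.inv(c["K"])@np.array([*p,1]);q=R.T@(c["pose"][:3,3]-o)
    a=d[0]**2+d[2]**2;b=2*(q[0]*d[0]+q[2]*d[2]);e=q[0]**2+q[2]**2-r**2
    k=(-b-np.sqrt(b*b-4*a*e))/2/a;P=q+k*d;return P.round(1),np.degrees(np.arctan2(P[0],P[2]))
def orange(c):
    h=cv2.cvtColor(c["frame"],cv2.COLOR_RGB2HSV);m=((h[...,0]<14)&(h[...,1]>150)&(h[...,2]>60)).astype(np.uint8)
    n,l,st,ce=cv2.connectedComponentsWithStats(m);i=1+np.argmax(st[1:,4]);return st[i],ce[i]
E
python3 - <<'E'
from h import *
c=cams.camera("wrist");print(orange(c));print(wang(c,(221,239)),wang(c,(253,210)),wang(c,(253,270)))
E
python3 -m pendant '[[[0,0,0.2,0],[0,0,0.4,0]]]';python3 -m pendant '[[[0,0,0.1,0],[0,0,0.2,0]]]'
```

```text
(array([ 183,  206,   72,   59, 3673], dtype=int32), array([219.87612306, 235.80070787]))
(array([-63. ,   0.1,  54.1]), np.float64(-49.336204686690465)) (array([-75.7,  18.3,  34.1]), np.float64(-65.74706629166353)) (array([-48.5,  20.3,  67.3]), np.float64(-35.77647479307945))
clock: 11.9
eef_pos: [479.2, 77.6, 200.8]
eef_rot: [-3.142, -0.0, -2.908]
wrist_force: [-0.2, -0.0, 0.7]
finger_gap: 0.6
clock: 12.1
eef_pos: [478.8, 77.6, 198.8]
eef_rot: [3.142, -0.0, -2.908]
wrist_force: [0.3, 0.2, 0.5]
finger_gap: 0.4
```

```bash
python3 -m pendant '[[[0,0,0.1,0],[0,0,0.2,0]]]';python3 -m pendant '[[[0,0,0.1,0],[0,0,0.2,0]]]'
```

```text
clock: 12.3
eef_pos: [478.7, 77.5, 197.0]
eef_rot: [-3.142, 0.0, -2.908]
wrist_force: [0.4, 0.2, -1.0]
finger_gap: -0.0
clock: 12.5
eef_pos: [478.6, 77.5, 195.0]
eef_rot: [-3.142, 0.0, -2.908]
wrist_force: [0.1, 0.3, -0.2]
finger_gap: 0.4
```

```bash
python3 -m pendant '[[[0,0,0.1,0],[0,0,0.2,0]]]';python3 -m pendant '[[[0,0,0.1,0],[0,0,0.2,0]]]'
```

```text
clock: 12.7
eef_pos: [478.7, 77.6, 193.2]
eef_rot: [3.142, 0.0, -2.908]
wrist_force: [-0.6, -0.2, 3.4]
finger_gap: 0.5
clock: 12.9
eef_pos: [478.6, 77.6, 191.3]
eef_rot: [3.142, 0.0, -2.908]
wrist_force: [-2.7, 0.0, 6.3]
finger_gap: 0.4
```

```bash
python3 -m pendant '[[[-0.4,0,-0.29,0],[-0.8,0,-0.54,0],[-1.2,0,-0.75,0],[-1.6,0,-0.93,0]]]'
```

```text
clock: 13.3
eef_pos: [494.7, 81.4, 200.7]
eef_rot: [3.142, 0.0, -2.908]
wrist_force: [-2.1, 0.6, 4.4]
finger_gap: 0.5
```

```bash
python3 -m pendant '[[[-0.4,0,-0.15,0],[-0.8,0,-0.28,0],[-1.2,0,-0.39,0],[-1.6,0,-0.49,0]]]'
```

```text
clock: 13.7
eef_pos: [510.1, 85.1, 205.3]
eef_rot: [3.142, 0.0, -2.908]
wrist_force: [-1.4, 1.6, 3.0]
finger_gap: 0.5
```

```bash
python3 -m pendant '[[[-0.4,0,-0.05,0],[-0.8,0,-0.09,0],[-1.2,0,-0.13,0],[-1.6,0,-0.15,0],[-2,0,-0.15,0]]]'; python3 - <<'E'
from h import *
c=save("wrist","w5");st,ce=orange(c);print(st,ce,wang(c,ce),manip.read_state()["eef_pos"])
save("scene","s5")
E
```

```text
clock: 14.2
eef_pos: [529.6, 89.7, 206.8]
eef_rot: [3.142, 0.0, -2.908]
wrist_force: [-0.7, 1.6, 3.1]
finger_gap: 0.5
[ 174  199   76   75 5425] [211.73953917 235.43041475] (array([-22. ,  -0.3,  80. ]), np.float64(-15.379767028084876)) [529.91733679  89.77136903 206.72845863]
```

View pics/w5.png

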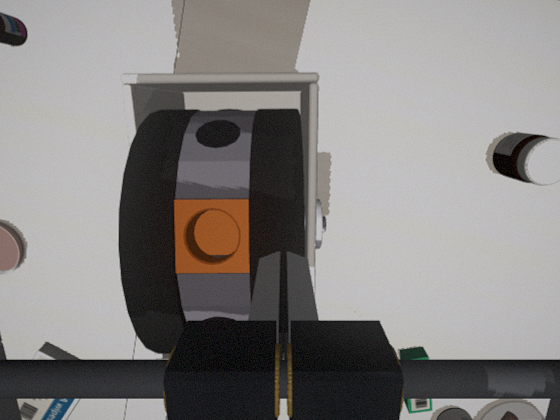

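```bash
python3 -m pendant '[[[-0.3,0,0,0],[-0.6,0,0,0],[-0.9,0,0,0],[-1.2,0,0,0],[-1.4,0,0,0]]]'; python3 -m pendant '[[[-0.3,0,0.01,0],[-0.6,0,0.02,0],[-0.8,0,0.04,0]]]'; python3 - <<'E'
from h import *
c=save("wrist","w6");st,ce=orange(c);print(st,ce,wang(c,ce),manip.read_state()["eef_pos"])
E
```

```text
clock: 14.8
eef_pos: [543.0, 92.8, 206.7]
eef_rot: [-3.142, -0.0, -2.908]
wrist_force: [0.2, 2.0, 1.9]
finger_gap: 0.6
clock: 15.1
eef_pos: [550.8, 94.6, 206.2]
eef_rot: [-3.141, -0.0, -2.908]
wrist_force: [-0.1, -0.5, 0.3]
finger_gap: 0.4
[ 169  193   82   74 5548] [210.47170151 229.31777217] (array([-4.8, -0.2, 82.9]), np.float64(-3.3383831580319305)) [550.95266854  94.64108931 206.15570232]
```

```bash
python3 -m pendant '[[[0,0,0.1,0],[-0.2,0,0.12,0],[-0.4,0,0.15,0],[-0.5,0,0.15,0]]]'; python3 - <<'E'
from h import *
c=save("wrist","w7");st,ce=orange(c);print(st,ce,wang(c,ce),manip.read_state()["eef_pos"])
E
```

```text
clock: 15.55
eef_pos: [555.6, 95.9, 204.9]
eef_rot: [-3.142, 0.0, -2.908]
wrist_force: [0.4, 0.7, 2.7]
finger_gap: 0.7
[ 168  194   82   73 5498] [209.70352856 229.04401601] (array([-0.4, -0.2, 83. ]), np.float64(-0.29673920628078976)) [555.69561998  95.89266535 204.92420469]
```

```bash
python3 -m pendant '[[[0,0,-2,0],[1,-1,-5,0],[3,-3.5,-9,0],[5,-3.5,-12,0],[5,-3.5,-12,0]]]' 0.1; python3 - <<'E'
from h import *
c=save("wrist","w8");st,ce=orange(c);print(st,ce,wang(c,ce),manip.read_state()["eef_pos"])
c=save("scene","s8")
np.savez("w8",K=cams.camera("wrist")["K"],pose=cams.camera("wrist")["pose"])
E
```

```text
clock: 16.1
eef_pos: [514.6, 49.5, 329.4]
eef_rot: [-3.14, 0.007, -2.909]
wrist_force: [-0.2, 1.4, 1.0]
finger_gap: 36.9
[ 257  217   47   42 1307] [278.43152257 233.05279265] (array([-4.2, -1.9, 82.9]), np.float64(-2.8968069093497)) [514.89540433  49.90339702 326.67029411]
```

View pics/w8.png

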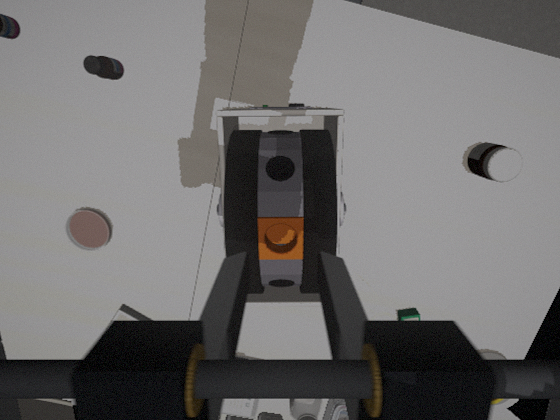

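View pics/s8.png

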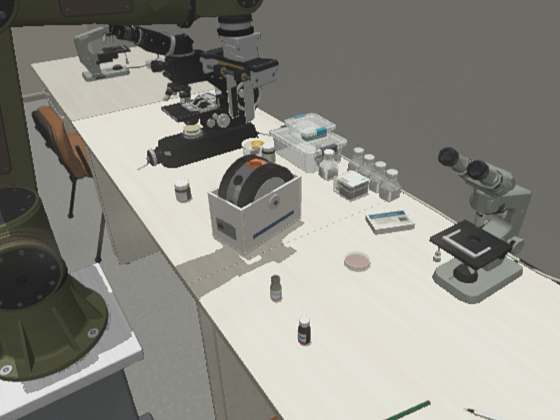

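```bash
python3 - <<'E'
from h import *
c=save("wrist","w9");st,ce=orange(c);print(st,ce,wang(c,ce));print(wang(c,st[:2]+st[2:4]/2),manip.read_state()["eef_pos"])
np.savez("w9",K=c["K"],pose=c["pose"])
R=Rz(.235);o=np.array([544.5,54.2,0])
L=np.array([[-106,-61,140],[-106,61,140],[106,-61,140],[106,61,140],[-101,0,140],[15,-20,83+112],[-15,-20,195],[15,20,195],[-15,20,195]],float)
p=proj(c,L@R.T+o);print(p.round(1))
im=cv2.imread("pics/w9.png");
for q in p: cv2.drawMarker(im,tuple(int(v) for v in q.round()),(0,255,0),0,8)
cv2.imwrite("pics/w9z.png",cv2.resize(im[90:320,190:370],None,fx=2.6,fy=2.6,interpolation=cv2.INTER_CUBIC))
t=save("top","t9");st,ce=orange(t);print("top",st,ce,wang(t,ce))
E
```

```text
[ 255  220   48   43 1419] [277.71388302 236.10288936] (array([-4.3, -1.3, 82.9]), np.float64(-2.9355430773275772))
(array([ 0.7, -0.2, 83. ]), np.float64(0.4797583720083218)) [514.94892086  50.47943712 323.27870849]
[[214.  113.4]
 [344.8 113.4]
 [224.3 314.1]
 [335.6 314. ]
 [279.4 118.9]
 [256.6 256.7]
 [255.9 224.3]
 [301.9 256.7]
 [302.4 224.3]]
top [548 128  12  17 120] [554.15833333 135.90833333] (array([  34.4, -984.7,   75.5]), np.float64(24.499302698056223))
```

View pics/w9z.png

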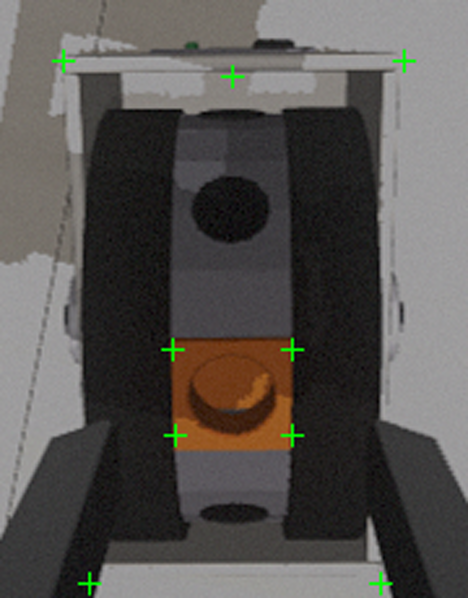

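```bash
python3 -m pendant '[[[2.4,-4,0,0.13],[4.8,-8,0,0.26],[7.2,-12,0,0.39],[9.6,-16,1,0.52],[12,-20,2,0.65]]]' 0.3; python3 -m pendant '[[[0,0,0,0.14],[0,0,1,0.28],[0,0,2,0.42],[0,0,3,0.56],[0,0,4,0.7]]]'; python3 -m pendant '[[[0,0,0,0.12],[0,0,0,0.22],[0,0,0,0.22]]]'
```

```text
clock: 16.9
eef_pos: [443.9, -173.6, 303.9]
eef_rot: [3.142, -0.001, 2.721]
wrist_force: [-0.1, -0.7, -0.3]
finger_gap: 60.9
clock: 17.4
eef_pos: [444.6, -172.0, 263.5]
eef_rot: [-3.14, -0.001, 2.02]
wrist_force: [0.1, -1.0, -0.4]
finger_gap: 61.3
clock: 17.7
eef_pos: [444.6, -172.0, 264.0]
eef_rot: [-3.14, -0.001, 1.804]
wrist_force: [1.2, -0.3, -0.7]
finger_gap: 61.0
```

```bash
python3 - <<'E'
from h import *
c=save("wrist","w10");print(manip.read_state()["eef_pos"],manip.read_state()["eef_rot"])
np.savez("w10",K=c["K"],pose=c["pose"])
for n in("vial_mid","vial_white"):
    for m in models.regions_of("wrist",n):
        ys,xs=np.where(m["pixels"]);print(n,round(m["score"],2),xs.min(),xs.max(),ys.min(),ys.max(),ray(c,m["point"],30).round(1))
E
```

```text
[ 444.60575951 -171.99517413  264.15798206] [-3.14053074e+00 -8.60565191e-04  1.80797389e+00]
vial_mid 0.69 267 289 183 212 [ 444.3 -184.3   30. ]
vial_mid 0.15 357 559 0 25 [571.5  34.5  30. ]
vial_white 0.88 229 250 276 312 [ 422.  -319.7   30. ]
```

View pics/w10.png

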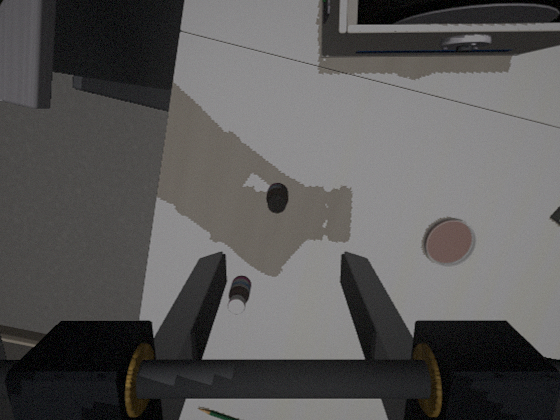

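```bash
cat >> h.py <<'E'
def fitcyl(c,box,r,h,g):
    a=np.linspace(0,2*np.pi,60);ci=np.c_[r*np.cos(a),r*np.sin(a),0*a]
    P0=np.r_[ci,ci+[0,0,h]]
    def f(v):
        p=proj(c,P0+[v[0],v[1],0]);return np.r_[p.min(0),p.max(0)]-box
    q=least_squares(f,g);return q.x,q.fun
E
python3 - <<'E'
from h import *
c=dict(np.load("w10.npz"))
print(fitcyl(c,[267,183,290,213],12.5,59,[444,-188]))
print(fitcyl(c,[229,276,251,313],12.5,59,[422,-320]))
m=models.regions_of("wrist","agar_dish")
im=cv2.imread("pics/w10.png");cv2.imwrite("pics/w10z.png",cv2.resize(im[170:230,250:310],None,fx=8,fy=8))
E
```

```text
(array([ 444.00610894, -188.32907447]), array([-0.27621224, -1.92037249,  0.27608486,  1.75550014]))
(array([ 426.53271604, -317.94371854]), array([-1.74001106, -2.439616  ,  1.97469633,  2.30366069]))
```

View pics/w10z.png

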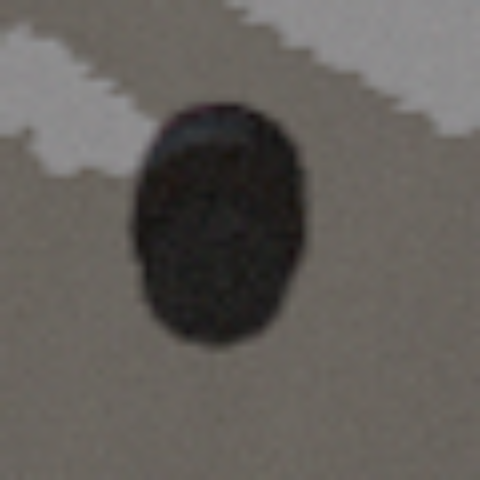

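```bash
python3 -m pendant '[[[-1.57,-0.44,3,0],[-1.57,-0.44,7,0],[-1.57,-0.44,11,0],[-1.57,-0.44,14.5,0],[-1.57,-0.44,15,0]]]'; python3 - <<'E'
from h import *
c=save("wrist","w11");print(manip.read_state()["eef_pos"])
m=models.regions_of("wrist","vial_mid")
for q in m[:2]:
    ys,xs=np.where(q["pixels"]);print(q["score"],xs.min(),xs.max(),ys.min(),ys.max(),fitcyl(c,[xs.min(),ys.min(),xs.max()+1,ys.max()+1],12.5,59,[444,-188]))
E
```

```text
clock: 18.4
eef_pos: [442.3, -187.6, 111.5]
eef_rot: [-3.137, -0.004, 1.807]
wrist_force: [-0.8, 0.5, 0.3]
finger_gap: 61.1
[ 443.0930995  -188.03447831  113.20680047]
0.75 265 299 203 255 (array([ 442.43628558, -188.43399044]), array([-1.74274948, -2.86997295,  1.73959469,  2.54844114]))
```

View pics/w11.png

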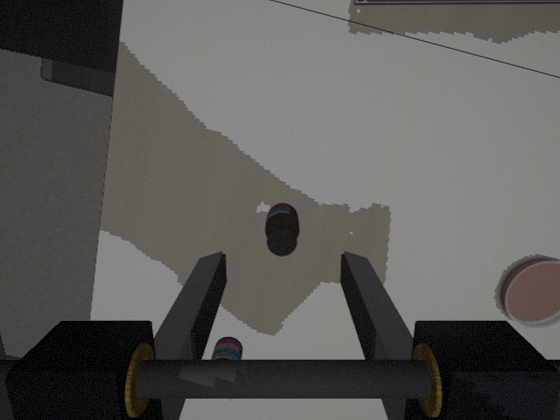

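```bash
python3 -m pendant '[[[0,0,2.5,0],[0,0,5,0],[0,0,7,0],[0,0,8,0],[0,0,8,0]]]'; python3 -m pendant '[[[0,0,0,0],[0,0,0,0],[0,0,0,0],[0,0,0,0],[0,0,0,0]]]' -1 10
```

```text
clock: 19.0
eef_pos: [444.3, -188.6, 35.4]
eef_rot: [3.141, 0.0, 1.806]
wrist_force: [-0.3, 0.5, 0.8]
finger_gap: 61.4
clock: 19.5
eef_pos: [444.0, -188.5, 35.1]
eef_rot: [3.141, 0.0, 1.806]
wrist_force: [0.7, -0.2, -0.7]
finger_gap: 24.5
```

```bash
python3 -m pendant '[[[0,0,-3,0],[0,0,-8,0],[0,0,-13,0],[0,0,-18,0],[0,0,-23,0]]]'; python3 -m pendant '[[[2,1.5,-2.5,0],[5.5,4,-2.5,0],[9,6.5,-2.5,0],[12.5,9,-2.5,0],[16,11.6,-2.5,0]]]'; python3 -m pendant '[[[3.5,2.5,0,0],[5.2,3.85,0,0],[5.2,3.85,0,0],[5.2,3.85,0,0]]]'
```

```text
clock: 20.0
eef_pos: [443.5, -188.2, 267.2]
eef_rot: [3.141, 0.0, 1.806]
wrist_force: [-0.0, -0.2, -0.4]
finger_gap: 24.9
clock: 20.5
eef_pos: [519.8, -4.2, 290.1]
eef_rot: [3.141, 0.0, 1.805]
wrist_force: [0.1, -1.3, 0.3]
finger_gap: 24.8
clock: 20.9
eef_pos: [544.7, 53.5, 289.7]
eef_rot: [-3.141, 0.0, 1.806]
wrist_force: [0.5, -0.6, -0.1]
finger_gap: 24.9
```

```bash
python3 - <<'E'
from h import *
c=save("wrist","w12");s=manip.read_state();print(s["eef_pos"],s["eef_rot"],s["finger_gap"])
np.savez("w12",K=c["K"],pose=c["pose"]);save("scene","s12");save("top","t12")
E
```

```text
[544.62365628  52.96422806 289.83754609] [-3.14125877e+00  1.05826787e-04  1.80518346e+00] 24.632716307188787
```

View pics/w12.png

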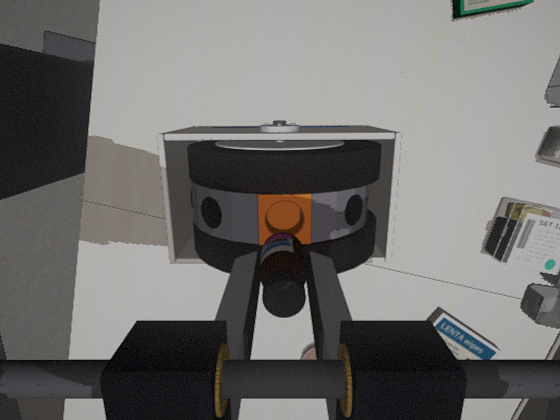

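View pics/s12.png

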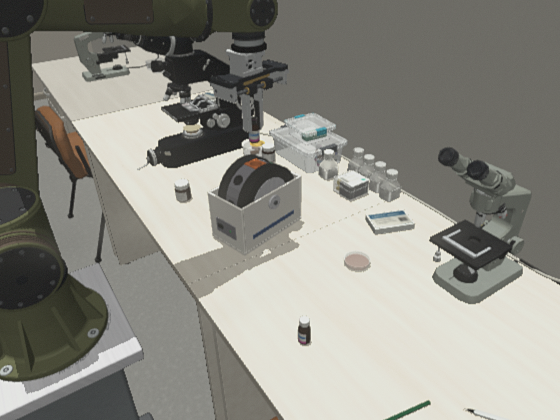

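```bash
python3 - <<'E'
from h import *
c=dict(np.load("w12.npz"))
R=Rz(.235);o=np.array([544.5,54.2,0])
L=[[sx*106,sy*61,140] for sx in(-1,1) for sy in(-1,1)]+[[sx*106,sy*101-40*0,140] for sx in() for sy in()]
L=np.array(L+[[x,y,195] for x in(-22,22) for y in(-20,20)],float)
a=np.linspace(0,2*np.pi,24,endpoint=False)
mouth=np.c_[14.5*np.cos(a),14.5*np.sin(a),195+0*a]@R.T+o
s=[544.62,52.96,289.84]
vb=np.c_[12.5*np.cos(a),12.5*np.sin(a),0*a]+[s[0],s[1],s[2]-35]
im=cv2.resize(cv2.imread("pics/w12.png")[120:280,150:410],None,fx=3,fy=3,interpolation=cv2.INTER_CUBIC)
im=cv2.convertScaleAbs(im,alpha=1.5)
for P,col,k in((L@R.T+o,(0,255,0),8),(mouth,(255,255,0),2),(vb,(255,0,255),2)):
    for q in (proj(c,P)-[150,120])*3+1: cv2.drawMarker(im,tuple(int(v) for v in q.round()),col,0,k)
cv2.imwrite("pics/w12z.png",im)
E
```

```text
(no output)
```

View pics/w12z.png

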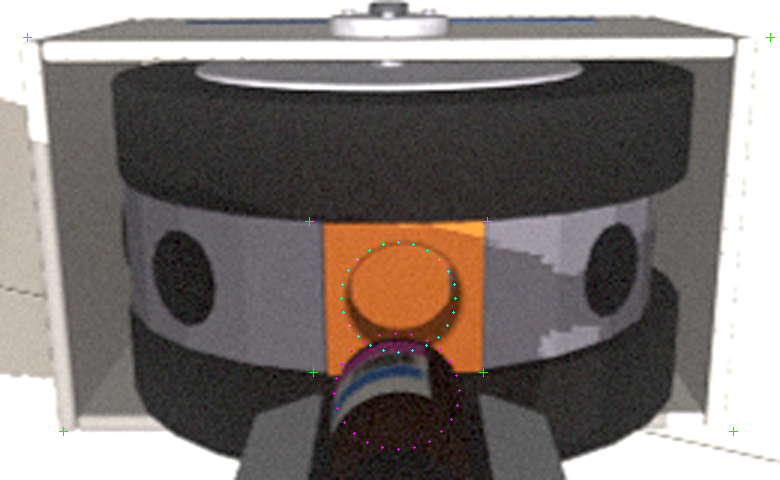

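```bash
python3 - <<'E'
from h import *
c=dict(np.load("w12.npz"))
s=[544.62,52.96,289.84];a=np.linspace(0,2*np.pi,40,endpoint=False)
im=cv2.imread("pics/w12.png")[190:330,225:345];im=np.clip(255*(im/255.)**0.45,0,255).astype(np.uint8)
im=cv2.resize(im,None,fx=4,fy=4,interpolation=cv2.INTER_CUBIC)
im2=im.copy()
for h,r,col in((-35,12.5,(255,0,255)),(24,11,(0,255,255))):
    P=np.c_[r*np.cos(a),r*np.sin(a),0*a]+[s[0],s[1],s[2]+h]
    for q in (proj(c,P)-[225,190])*4+1.5: cv2.circle(im2,tuple(int(v) for v in q.round()),1,col,-1)
cv2.imwrite("pics/w12v.png",np.hstack([im[:,:480],im2])[:, :800] if 0 else cv2.resize(np.hstack([im,im2]),(800,467)))
E
```

```text
(no output)
```

View pics/w12v.png

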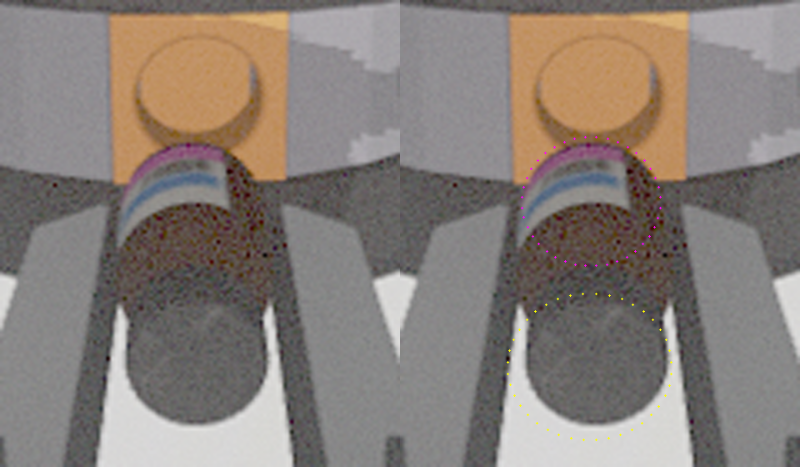

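```bash
python3 -m pendant '[[[0.12,0.09,1,0],[0.12,0.09,2.5,0],[0.12,0.09,4,0],[0.12,0.09,5,0],[0.12,0.09,5.4,0]]]'; python3 -m pendant '[[[0,0,0,0],[0,0,0,0]]]'; python3 - <<'E'
from h import *
c=save("wrist","w13");s=manip.read_state();p=s["eef_pos"];print(p,s["wrist_force"])
im=cv2.imread("pics/w13.png")[170:330,215:355];im=np.clip(255*(im/255.)**0.5,0,255).astype(np.uint8)
cv2.imwrite("pics/w13z.png",cv2.resize(im,None,fx=3.7,fy=3.7,interpolation=cv2.INTER_CUBIC));np.savez("w13",K=c["K"],pose=c["pose"])
save("scene","s13");save("top","t13")
E
```

```text
clock: 21.55
eef_pos: [545.1, 54.7, 234.6]
eef_rot: [-3.14, -0.0, 1.805]
wrist_force: [-0.0, -0.2, 0.6]
finger_gap: 24.6
clock: 21.75
eef_pos: [545.7, 55.0, 236.4]
eef_rot: [3.141, 0.0, 1.805]
wrist_force: [0.6, 0.6, -0.3]
finger_gap: 24.5
[545.72953113  55.00923321 236.53536003] [ 0.65130412 -0.70156055  0.53035654]
```

View pics/w13z.png

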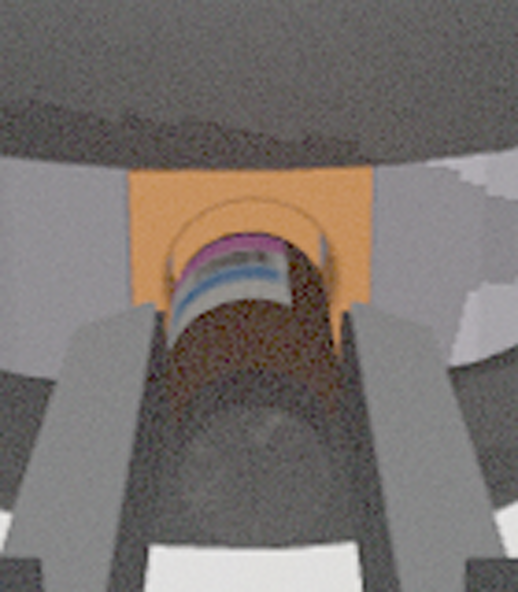

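```bash
python3 - <<'E'
from h import *
c=dict(np.load("w13.npz"));p=np.array([545.73,55.01]);ey=np.array([-.233,.972]);ex=np.array([.972,.233])
f=lambda x,y,z:((proj(c,np.r_[p+ex*x+ey*y,z])[0]-[215,170])*3.7).round(1)
print(f(0,12.5,201.5),f(-12.5,0,201.5),f(12.5,0,201.5)); print(f(0,14.5,195),f(-14.5,0,195),f(14.5,0,195));print(f(-22,20,195),f(22,20,195),f(0,20,195),f(0,15.5,195))
E
```

```text
[248.5 220.8] [171.8 293.6] [325.3 293.5]
[248.5 196.5] [162. 279.] [335.2 278.9]
[113.7 164.4] [383.2 164.3] [248.5 164.4] [248.5 190.7]
```

```bash
python3 -m pendant '[[[0.07,0,0.2,0],[0.07,0,0.4,0],[0.07,0,0.6,0],[0.07,0,0.75,0]]]';python3 -m pendant '[[[0,0,0.1,0],[0,0,0.2,0],[0,0,0.2,0]]]'
```

```text
clock: 22.3
eef_pos: [545.3, 55.7, 228.1]
eef_rot: [-3.141, -0.0, 1.806]
wrist_force: [-0.2, -0.8, 0.8]
finger_gap: 24.8
clock: 22.6
eef_pos: [545.3, 55.7, 226.2]
eef_rot: [-3.141, -0.0, 1.805]
wrist_force: [0.1, 0.3, -0.6]
finger_gap: 24.7
```

```bash
python3 -m pendant '[[[0,0,0.15,0],[0,0,0.3,0],[0,0,0.45,0],[0,0,0.5,0]]]';python3 -m pendant '[[[0,0,0.15,0],[0,0,0.3,0],[0,0,0.45,0],[0,0,0.5,0]]]'
```

```text
clock: 23.0
eef_pos: [545.3, 55.7, 221.2]
eef_rot: [-3.141, -0.0, 1.806]
wrist_force: [-0.4, -0.6, 0.5]
finger_gap: 24.9
clock: 23.4
eef_pos: [545.3, 55.7, 216.2]
eef_rot: [-3.141, -0.0, 1.805]
wrist_force: [-0.5, 0.2, -0.4]
finger_gap: 24.6
```

```bash
python3 -m pendant '[[[0,0,0.15,0],[0,0,0.3,0],[0,0,0.4,0],[0,0,0.4,0]]]';python3 -m pendant '[[[0,0,0.1,0],[0,0,0.1,0]]]'
```

```text
clock: 23.8
eef_pos: [545.3, 55.7, 212.2]
eef_rot: [-3.141, -0.0, 1.806]
wrist_force: [0.2, -0.2, -0.1]
finger_gap: 24.9
clock: 24.0
eef_pos: [545.3, 55.7, 211.3]
eef_rot: [-3.141, -0.0, 1.806]
wrist_force: [-0.6, -0.1, 0.3]
finger_gap: 24.7
```

```bash
python3 -m pendant '[[[0,0,0.1,0],[0,0,0.1,0]]]';python3 -m pendant '[[[0,0,0.1,0],[0,0,0.1,0]]]'
```

```text
clock: 24.2
eef_pos: [545.3, 55.7, 210.4]
eef_rot: [3.142, 0.0, 1.806]
wrist_force: [-0.8, -0.8, -0.3]
finger_gap: 24.5
clock: 24.4
eef_pos: [545.4, 55.7, 209.6]
eef_rot: [3.141, 0.0, 1.806]
wrist_force: [-0.3, -0.5, 3.3]
finger_gap: 24.8
```

```bash
python3 -m pendant '[[[0,0,0,0],[0,0,0,0],[0,0,0,0],[0,0,0,0]]]' -0.1; python3 - <<'E'
from h import *
save("wrist","w14");s=manip.read_state();print(s["eef_pos"],s["wrist_force"],s["finger_gap"])
E
```

```text
clock: 24.8
eef_pos: [545.3, 55.7, 209.3]
eef_rot: [-3.141, -0.0, 1.806]
wrist_force: [0.3, -0.5, -0.5]
finger_gap: 42.6
[545.32336727  55.70569965 209.3389718 ] [-0.1189321  -0.60129915  0.58981097] 42.079834144702126
```

View pics/w14.png

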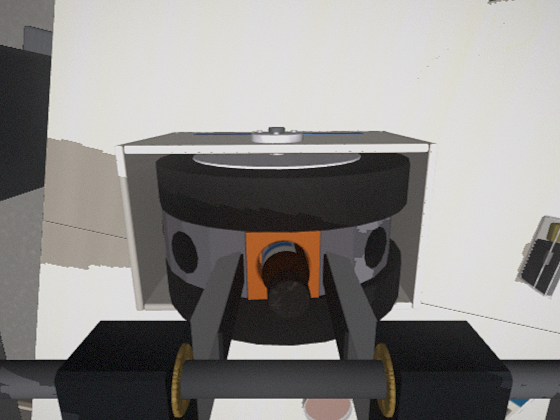

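```bash
python3 -m pendant '[[[0,0,-1,0],[0,0,-3,0],[0,0,-6,0],[0,0,-10,0],[-1,0,-12,0]]]'; python3 -m pendant '[[[-3,0,0,0],[-5,0,0,0],[-5,0,0,0],[-5,0,0,0]]]'; python3 - <<'E'
from h import *
c=save("wrist","w15");save("scene","s15");save("top","t15");print(manip.read_state()["eef_pos"])
np.savez("w15",K=c["K"],pose=c["pose"])
im=cv2.imread("pics/s15.png")[130:240,200:310];im=cv2.resize(im,None,fx=5,fy=5,interpolation=cv2.INTER_CUBIC);cv2.imwrite("pics/s15z.png",im)
E
```

```text
clock: 25.35
eef_pos: [547.8, 46.6, 333.7]
eef_rot: [3.137, 0.001, 1.807]
wrist_force: [-0.8, -0.6, -0.5]
finger_gap: 42.5
clock: 25.75
eef_pos: [559.2, -2.5, 329.8]
eef_rot: [3.141, -0.0, 1.805]
wrist_force: [0.6, 0.2, -0.0]
finger_gap: 42.6
[559.13032077  -1.81536918 329.65070729]
```

View pics/w15.png

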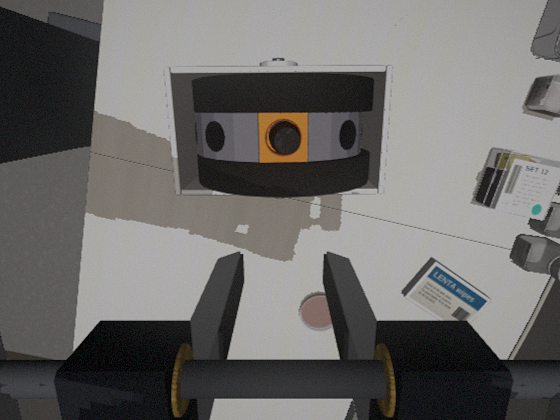

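View pics/s15z.png

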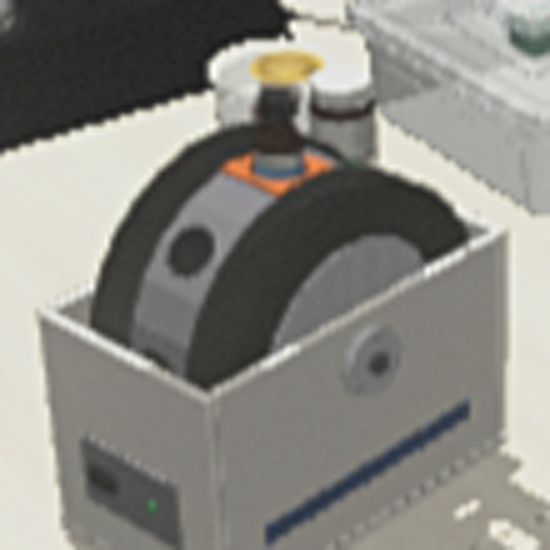

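```bash
python3 - <<'E'
import cv2
im=cv2.imread("pics/w15.png")[50:210,150:405];cv2.imwrite("pics/w15z.png",cv2.resize(im,None,fx=3.1,fy=3.1,interpolation=cv2.INTER_CUBIC))
E
```

```text
(no output)
```

View pics/w15z.png

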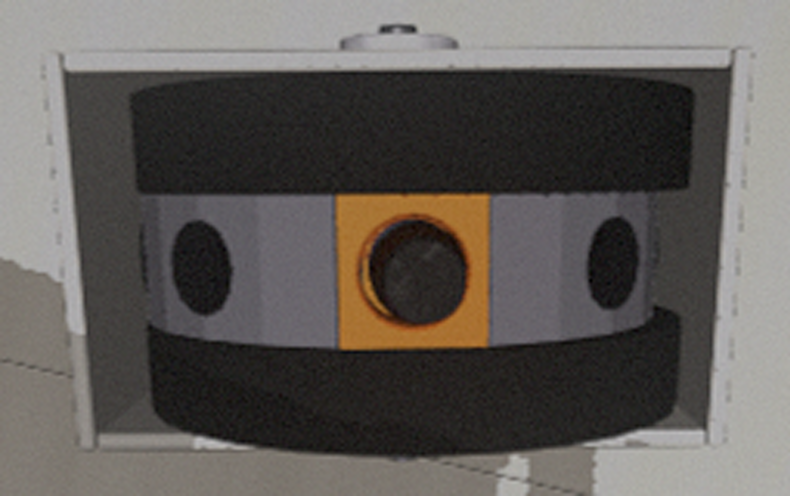

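```bash
python3 - <<'E'
from h import *
s=manip.read_state();print(s["clock"],s["wrist_force"],abs(s["qd"]).max());print(manip.sign_off())
E
```

```text
25.9 [0.77203317 0.17129621 0.23682464] 0.002900814424062981
the job is handed in; nothing more can be done
None
```

The black-capped vial is standing in the open well, released, and the job is handed in at 25.9 s. I got no verdict, so this rests on my own checks.

- **Drum:** Three light strokes on lane_b brought the orange well to the top. The highest wrist force I read at the end of any drum-touching move was about 7 N, but forces between readings were not seen. I then took the hand off the drum before fetching the vial.
- **Vial:** It went into the well with no force until the floor. There I read about 3 N at a tool height of 209.6 mm, against 210.1 mm expected for a fully seated vial. I then opened the fingers and moved away.
- **Final tilt:** In the last wrist picture the well leans about 0.04 rad from straight up, and the vial about the same. The limits are 0.12 rad for the well and 0.15 rad for the vial.
- **Tilt disagreement:** My tilt estimates varied. Pictures before the vial went in gave about 0.03 to 0.06 rad for the well, and one picture gave about 0.065 rad for the vial right after release. The last stroke itself had measured nearly 0 because I had the housing's centre about 2 to 3 mm off.
- **Bystanders:** The hand never came near the white-capped vial, jar or dish. I did not measure their positions again at the end.

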